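# Find the cutter for a tongue on the groove sample board

### The arm

A 6-joint arm with a two-finger parallel gripper is mounted at the origin on a cart in front of the work surface, level with it; the furniture and walls round the work are solid. World frame = base frame: x ahead of the robot, y to its left, z up, the work surface at z = 0. Lengths are in m, angles in degrees, forces in N, time in s.
With the tool pointing down it reaches from about 0.4 to 0.825 m from the base axis. Payload 7 kg.
Tool frame: the origin (TCP) lies on the centre line of the jaws, within the pads' length; the fingertips stand 19 mm ahead of it and the grasp point (between the pads) is the TCP (r.tip_extent is the distance from the TCP to the fingertips, in m); z points along the fingers, y is the line along which they close (so a half turn about z gives the same grasp; the last joint's range is limited). The gripper opens to 88 mm and grips with 3 to 60 N. Pads are 19 mm wide; open, the fingers measure 130 mm over their backs; the gripper's body (78 mm by 193 mm) begins 47 mm behind the grasp point.
Start: joints at [93.627, 20.546, 0.682, 0, -70.136, -16.507], TCP at [0.15, 0.658, 0.246] pointing down, gripper open.
Joint ranges: [-176.03, 176.03], [-82.01, 121.73], [-58.28, 71.71], [-173.87, 95.51], [-174.79, -0.11], [-173.66, 173.66]. Speed limits (degrees/s): [136.94, 136.94, 172.46, 180, 180, 180].

### API

Orientations are given as [roll, pitch, yaw] about the fixed x, y, z axes, in that order (R = Rz(yaw) Ry(pitch) Rx(roll)).
In Python, from plant import r gives the robot as it stands. The module is installed in compiled form; this text tells all that it offers.
- The arm moves only by the tool jog_arm, never from a script. Its argument "deltas" is a list that holds one entry, the list of rows, each a list of 5 numbers: the opening, from -1 (shut) to 1 (fully open), then the shift along the world's x, y, z in cm, then the turn about the world's z in rad. In form: [[[claw, dx, dy, dz, turn], ...]]. A call has 1 to 8 rows; each row shifts and turns the commanded pose from where the row before left it; what a row does not reach is not made up. A row lasts 1/8 s, in which the tool goes at most 62.5 mm and 10.7 degrees, less where a joint would pass 70% of its speed; a pose out of reach is approached as far as the arm can. A call with a gripper value outside its range is refused whole. The fingers move at their own pace and stop on an object; "force" is the grip in N (left out, the last holds). Time passes only in rows, so rows that do not move let the fingers close. It gives the time, the measured TCP pose, the force, the opening and the grip force at its end, in the units of the state.
- r.get_state(): the state, without advancing time (a new reading comes with each control period).
- r.capture(name): name is "side" or "top" or "wrist"; returns the picture (400x640x3 uint8, blue, green, red); there is no depth.
- r.camera_info(name): a dict with "fx", "fy", "cx", "cy" (pixels), "k1" (the pictures are not rectified: a ray, as slopes to the right and down, at radius r is drawn at 1 + k1 r^2 times it, then the intrinsics apply), "view" (4x4, takes a point from world to camera coordinates). Camera axes: x right, y up, looking along -z (the intrinsics and any distortion apply to the point x, -y, -z); pixel columns grow to the right and rows downward; lengths in m; the calibration is good to about 2 mm. A picture is of the moment at which its call begins: read the wrist's pose just before it. camera_info takes no time and is no camera call; for the wrist camera it gives the pose at the moment of the call.
- r.close_job(): hands the job in; it is judged then, once.
The state is a dict: "time_s": time; "joints": joint angles; "qd": joint speeds; "joint_torque": joint torques, N m; "tcp_pos": TCP position; "eef_rot": TCP orientation; "contact_force": force on the tool from outside, world axes, zero at the start; "moment": the same for the moment, N m; "gripper_width": finger opening in m; "gripper_force": force on a finger pad.
Only numpy, scipy, OpenCV 4.12 (cv2) and the standard library are available. Lean on these libraries where they do the work, as an engineer would, in place of code of your own. Each camera call takes 0.05 s, during which the arm holds its last target. There are 200 camera calls.

### The job

Find which groove of the clamped sample board suits the tongued offcut that stands nearest you in the batten: step the tongue along the grooves from the narrow end and feel for the first that accepts it, pressing lightly (never more than 50 N on the board). Leave the offcut in that groove with its tongue fully home, the step above the tongue resting on the board, and its end against the back stop; let go, and leave everything else where it is.

Things in the scene. Friction and masses are not known exactly. Their poses are not given: they have to be found in the camera images.
- groove_board: Plywood sample board, clamped, fixed. Origin on the bed under the middle of its grooved part; z up, x along the grooves to the back stop, y along the ladder. Grooved part: x -40 to +40 mm, y -96 to +96 mm, flat top face at z = 40 mm. Five grooves along x, open at the top and the -x end, 20 mm deep. Hold-down straps at |y| 99 to 136 mm, their wing bolts up to 58 mm high.
- back_stop (a point): Middle of the back stop's front face (board x = +40, y = 0 mm) at the height of the board's top face. The stop is an aluminium strip across the +x end of all grooves, 12 mm thick, standing 18 mm above the top face. Board and stop are hard: an offcut set down on them at 15 mm/s knocks with about 30 N for an instant, at 30 mm/s with over 40 N. Axes as the board's.
- batten: Grooved wooden batten, fixed, 230 mm along its x axis (pointing away from the robot), 64 mm wide, top face at z = 28 mm; origin on the bed under its middle. Along its top runs a groove 26 mm wide, 20 mm deep, in which three offcuts stand in file, tongue down, shoulders on the top face, about x = -70, 0 and +70 mm.
- near_place (a point): The place at the robot's end of the batten: on the middle line of its groove, level with its top face, under the middle (within 4 mm) of the offcut that stands nearest the robot. Axes as the batten's.
- groove_a (a point): Middle of the mouth of the 6 mm wide groove, level with the board's top face (board x = 0, y = +77, z = 40 mm), the narrowest, at the robot's left. Axes as the board's.
- groove_b (a point): Middle of the mouth of the 11 mm wide groove, level with the board's top face (board x = 0, y = +48.5, z = 40 mm). Axes as the board's.
- groove_c (a point): Middle of the mouth of the 16 mm wide groove, level with the board's top face (board x = 0, y = +15, z = 40 mm). Axes as the board's.
- groove_d (a point): Middle of the mouth of the 21 mm wide groove, level with the board's top face (board x = 0, y = -23.5, z = 40 mm). Axes as the board's.
- groove_e (a point): Middle of the mouth of the 26 mm wide groove, level with the board's top face (board x = 0, y = -67, z = 40 mm), the widest. Axes as the board's.
- offcut_1: One of three offcuts, alike but for tongue and step. Origin: middle of the tongue's underside; x along the tongue; 50 mm long. z 0 to 9 mm: tongue, thickness unknown, 1 mm less than one groove; z 9 to 18: step, 4 mm thicker than the tongue; z 18 to 74: grey-faced board 32 mm thick, to grip. 50 to 100 g. Origin z on the board: 31 home, 40 refused, 22 too wide (step goes in too).
- offcut_2: Offcut as offcut_1 with a tongue and step of another thickness, by the same rules; same size, axes and origin otherwise. Which offcut stands in which place changes.
- offcut_3: Offcut as offcut_1 with a tongue and step of another thickness, by the same rules; same size, axes and origin otherwise. Which offcut stands in which place changes.
- cutter_block: Bystander, loose: hardwood block 60 x 150 x 34 mm with router cutters standing in it. Origin under its middle.
- parts_tin: Bystander, loose: green hinged tin, 71 x 128 x 39 mm. Origin under its middle.
- screw_tub: Bystander, loose: open grey plastic tub of screws, 71 mm across, 55 mm tall. Origin under its middle.
- sanding_block: Bystander, loose: cork sanding block, 64 x 108 x 35 mm. Origin under its middle.
- plug_case: Bystander, loose: round ear-plug case, 45 mm across, 29 mm tall, orange with a white lid. Origin under its middle.

How it is judged (in metres and radians):
On the way, in this order (a step that is already met when the one before it is completed fails the run):
1. the offcut that stood nearest the robot is out of the batten (horizontal distance between each of offcut_1, offcut_2, offcut_3 and near_place above 0.05 m), for 0.2 s.
2. its tongue is fully home in the first groove that accepts it, the step on the board (((z of offcut_1 in the frame of groove_board between 0.0292 and 0.0328 m and angle between offcut_1's own z axis and vertical below 0.04 rad and angle between the x axis of offcut_1 and the x axis of groove_board, either way round below 0.05 rad and x of offcut_1 in the frame of groove_board between -0.04 and 0.018 m and (y of offcut_1 in the frame of groove_board between 0.0465 and 0.0505 m or y of offcut_1 in the frame of groove_board between 0.013 and 0.017 m or y of offcut_1 in the frame of groove_board between -0.0255 and -0.0215 m)) or (z of offcut_2 in the frame of groove_board between 0.0292 and 0.0328 m and angle between offcut_2's own z axis and vertical below 0.04 rad and angle between the x axis of offcut_2 and the x axis of groove_board, either way round below 0.05 rad and x of offcut_2 in the frame of groove_board between -0.04 and 0.018 m and (y of offcut_2 in the frame of groove_board between 0.0465 and 0.0505 m or y of offcut_2 in the frame of groove_board between 0.013 and 0.017 m or y of offcut_2 in the frame of groove_board between -0.0255 and -0.0215 m)) or (z of offcut_3 in the frame of groove_board between 0.0292 and 0.0328 m and angle between offcut_3's own z axis and vertical below 0.04 rad and angle between the x axis of offcut_3 and the x axis of groove_board, either way round below 0.05 rad and x of offcut_3 in the frame of groove_board between -0.04 and 0.018 m and (y of offcut_3 in the frame of groove_board between 0.0465 and 0.0505 m or y of offcut_3 in the frame of groove_board between 0.013 and 0.017 m or y of offcut_3 in the frame of groove_board between -0.0255 and -0.0215 m)))), for 0.2 s.
At the end, for the whole second after the job is handed in: The near offcut is in the groove that takes its tongue but not its step: 2 mm from its middle line, step 1.8 mm from the board, upright (0.04 rad), in line (0.05 rad), end 2.5 mm from the back stop, at rest; its batten place empty, the other two standing within 15 mm of theirs (all of step 1 and ((z of offcut_1 in the frame of groove_board between 0.0292 and 0.0328 m and angle between offcut_1's own z axis and vertical below 0.04 rad and angle between the x axis of offcut_1 and the x axis of groove_board, either way round below 0.05 rad and x of offcut_1 in the frame of groove_board between 0.0125 and 0.018 m and (y of offcut_1 in the frame of groove_board between 0.0465 and 0.0505 m or y of offcut_1 in the frame of groove_board between 0.013 and 0.017 m or y of offcut_1 in the frame of groove_board between -0.0255 and -0.0215 m) and linear speed of offcut_1 below 0.02 m/s and distance of each of offcut_2, offcut_3 from where it was at the start of the episode below 0.015 m and angle between each of offcut_2, offcut_3's own z axis and vertical below 0.1 rad) or (z of offcut_2 in the frame of groove_board between 0.0292 and 0.0328 m and angle between offcut_2's own z axis and vertical below 0.04 rad and angle between the x axis of offcut_2 and the x axis of groove_board, either way round below 0.05 rad and x of offcut_2 in the frame of groove_board between 0.0125 and 0.018 m and (y of offcut_2 in the frame of groove_board between 0.0465 and 0.0505 m or y of offcut_2 in the frame of groove_board between 0.013 and 0.017 m or y of offcut_2 in the frame of groove_board between -0.0255 and -0.0215 m) and linear speed of offcut_2 below 0.02 m/s and distance of each of offcut_1, offcut_3 from where it was at the start of the episode below 0.015 m and angle between each of offcut_1, offcut_3's own z axis and vertical below 0.1 rad) or (z of offcut_3 in the frame of groove_board between 0.0292 and 0.0328 m and angle between offcut_3's own z axis and vertical below 0.04 rad and angle between the x axis of offcut_3 and the x axis of groove_board, either way round below 0.05 rad and x of offcut_3 in the frame of groove_board between 0.0125 and 0.018 m and (y of offcut_3 in the frame of groove_board between 0.0465 and 0.0505 m or y of offcut_3 in the frame of groove_board between 0.013 and 0.017 m or y of offcut_3 in the frame of groove_board between -0.0255 and -0.0215 m) and linear speed of offcut_3 below 0.02 m/s and distance of each of offcut_1, offcut_2 from where it was at the start of the episode below 0.015 m and angle between each of offcut_1, offcut_2's own z axis and vertical below 0.1 rad))); the robot touches nothing.
It fails at once if an offcut presses on the groove board with more than 50 N (contact force between any of offcut_1, offcut_2, offcut_3 and groove_board above 50 N).
It fails at once if a bystander is moved by more than 30 mm (distance of any of cutter_block, parts_tin, screw_tub, sanding_block, plug_case from where it was at the start of the episode above 0.03 m).
It also fails if it takes over 54 s, if anything falls off the work surface, if the arm or the gripper's body presses on something with over 40 N, if the wrist force passes 120 N, or if a joint passes its speed limit or range.

## Working session

There is one attempt and no reset: what is moved stays moved. The work goes in short steps, Python scripts to look and compute and a tool call to move; the robot and the scene stay as the last step left them, time stands still between calls to the robot, and variables do not carry over. Pictures are saved under pics/ and viewed, at most 10 in all, crops included, and the job is handed in when it is done.

Besides the shell and the picture viewer there is one more tool, called after "Emit:" as a command line: name --argument value ..., lists and objects as JSON in quotes. jog_arm: Moves the arm, as the interface text tells. Its arguments: {"type":"object","properties":{"deltas":{"type":"array"},"force":{"type":"number"}},"required":["deltas"]}

```bash
mkdir -p pics; cat > h.py <<'E'
from plant import r
import numpy as np, cv2
def proj(c,P):
    P=np.atleast_2d(P); q=(c['view']@np.c_[P,np.ones(len(P))].T).T
    s=np.c_[q[:,0],-q[:,1]]/(-q[:,2:3]); s=s*(1+c['k1']*(s**2).sum(1,keepdims=True))
    return s*[c['fx'],c['fy']]+[c['cx'],c['cy']]
def unproj(c,uv,z):
    d=(np.array(uv,float)-[c['cx'],c['cy']])/[c['fx'],c['fy']]; s=d.copy()
    for _ in range(20): s=d/(1+c['k1']*(s@s))
    V=np.linalg.inv(c['view']); ray=V[:3,:3]@[s[0],-s[1],-1]; o=V[:3,3]
    return o+ray*(z-o[2])/ray[2]
E
python3 - <<'E'
from h import *
print(r.get_state())
for n in ['top','side']:
    c=r.camera_info(n);print(n,c['fx'],c['k1'],np.linalg.inv(c['view'])[:3].round(3).tolist())
    cv2.imwrite(f'pics/{n}0.png',r.capture(n))
E
```

```text
{'time_s': 0.0, 'joints': array([ 9.36283510e+01,  2.05920041e+01,  6.31501384e-01, -2.28541347e-02,
       -7.01362479e+01, -1.65075734e+01]), 'qd': array([ 0.134225  ,  0.00689763,  0.12038751, -0.02292872, -0.04890589,
        0.0318805 ]), 'joint_torque': array([-2.90268881e-04, -5.82716775e+01,  2.93048126e+01,  6.99684799e+00,
        6.86174812e-03, -1.63386785e-04]), 'tcp_pos': array([0.15035463, 0.65754077, 0.24459039]), 'eef_rot': array([ 1.79901132e+02, -6.89548577e-03, -1.28870001e+01]), 'contact_force': array([ 0.519161 ,  0.0639518, -0.2369174]), 'moment': array([ 0.00804663, -0.07053812, -0.02060033]), 'gripper_force': 0.0, 'gripper_width': 0.08752576824240883}
top 431.5194792336836 0.00024010571637670576 [[-0.01, 0.98, -0.197, 0.318], [-1.0, -0.012, -0.011, 0.01], [-0.013, 0.197, 0.98, 1.348]]
side 414.37195626551534 -0.09049156488463947 [[-0.995, 0.031, -0.094, 0.469], [-0.098, -0.451, 0.887, 0.937], [-0.015, 0.892, 0.452, 0.532]]
```

View pics/top0.png

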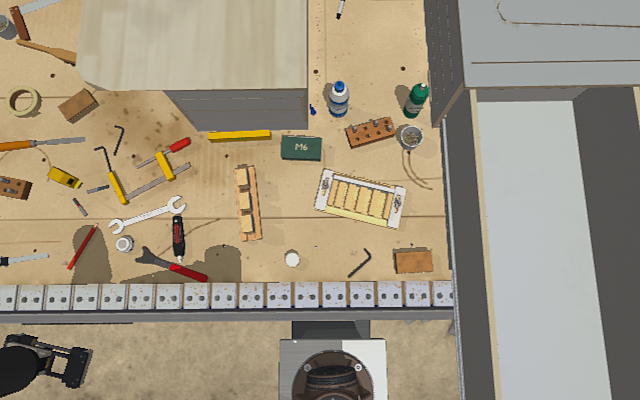

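View pics/side0.png

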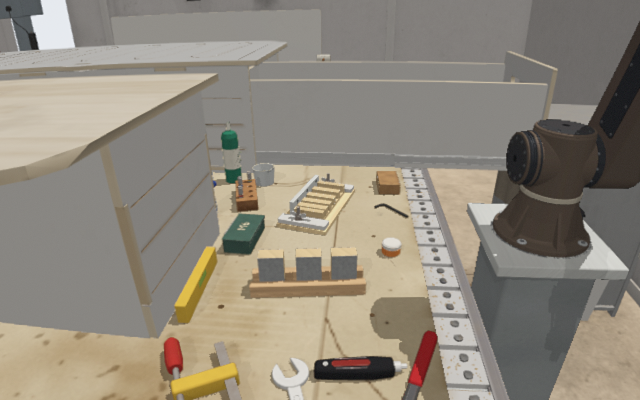

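Top view: batten around (248,203), with the near offcut at about (247,222). The board is around (360,200), rotated slightly, with its stop at the upper edge. The side view agrees. Next I'll enlarge both.

```bash
python3 - <<'E'
from h import *
t=cv2.imread('pics/top0.png');s=cv2.imread('pics/side0.png')
cv2.imwrite('pics/tc.png',cv2.resize(t[155:255,225:415],None,fx=4.2,fy=4.2,interpolation=cv2.INTER_CUBIC)[:,:798])
cv2.imwrite('pics/sc.png',cv2.resize(s[165:305,240:400],None,fx=4,fy=4,interpolation=cv2.INTER_CUBIC))
E
```

```text
(no output)
```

View pics/tc.png

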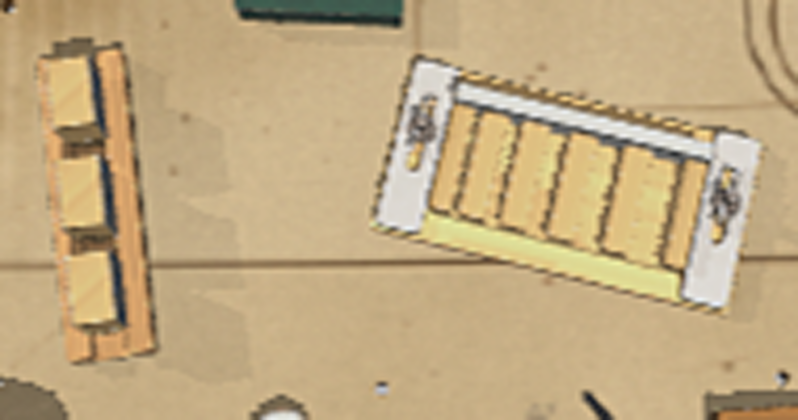

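View pics/sc.png

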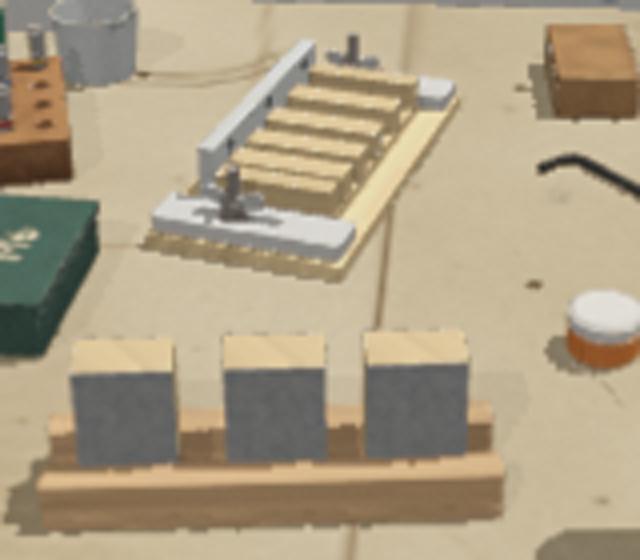

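The top crop shows the near offcut's top face with corners at about (66,253), (107,248), (118,323) and (78,328), the side crop confirms it's upright. The board's strap and stop edges are clear too.

```bash
python3 - <<'E'
from h import *
c=r.camera_info('top'); f=lambda p,z:unproj(c,np.array(p)/4.2+[225,155],z)[:2]*1000
off=np.array([f(p,.084) for p in [(66,253),(107,248),(118,323),(78,328)]])
print('off',off.round(0).tolist(),off.mean(0), 'yaw',np.degrees(np.arctan2(*(off[0]+off[1]-off[2]-off[3])[::-1])))
b=np.array([f(p,.028) for p in [(38,57),(122,44),(157,351),(72,362)]])
print('bat',b.round(0).tolist(),b.mean(0),'yaw',np.degrees(np.arctan2(*(b[0]+b[1]-b[2]-b[3])[::-1])))
# far offcut
o3=np.array([f(p,.084) for p in [(50,60),(88,55),(100,126),(60,131)]]);print('far',o3.mean(0))
s=c; cs=r.camera_info('side'); g=lambda p,z:unproj(cs,np.array(p)/4.+[240,165],z)[:2]*1000
so=np.array([g(p,.084) for p in [(362,333),(465,331),(470,362),(364,372)]]);print('side off',so.round(0).tolist(),so.mean(0))
# board: front of top face corners (x=-40,y=+-96), back (x=40)
B=np.array([f(p,.04) for p in [(428,210),(682,268),(710,157),(455,100)]]);print('board',B.round(0).tolist(),B.mean(0))
SB=np.array([g(p,.04) for p in [(337,208),(418,80)]]);print('side board front edge',SB)
E
```

```text
off [[514.0, 266.0], [517.0, 237.0], [464.0, 228.0], [461.0, 256.0]] [489.1627808  246.87227504] yaw 10.019371899178177
bat [[673.0, 303.0], [682.0, 239.0], [450.0, 209.0], [442.0, 271.0]] [561.69942631 255.40526113] yaw 7.677341560706077
far [630.55090757 263.1105847 ]
side off [[518.0, 243.0], [467.0, 237.0], [464.0, 265.0], [515.0, 277.0]] [491.16886807 255.60929792]
board [[550.0, 10.0], [505.0, -174.0], [587.0, -198.0], [632.0, -11.0]] [568.3606257  -93.34810373]
side board front edge [[ 548.70729878   33.10759342]
 [ 506.36669212 -165.54183865]]
```

Emit:
jog_arm --deltas '[[[1,3.5,-4.5,0,0.12],[1,3.5,-4.5,0,0.12],[1,3.5,-4.5,0,0.12],[1,3.5,-4.5,0,0],[1,3.5,-4.5,0,0],[1,3.5,-4.5,0,0],[1,3.5,-4.5,0,0],[1,3.5,-4.5,0,0]]]'

```text
time_s: 1.1
tcp_pos: [0.4312, 0.2963, 0.2455]
eef_rot: [-180.0, 0.0, 7.8]
contact_force: [0.6, 1.1, 0.7]
gripper_width: 0.0878
gripper_force: 0.0
```

Emit:
jog_arm --deltas '[[[1,3,-2.5,0,0],[1,3,-2.4,0,0],[1,0,0,0,0],[1,0,0,0,0]]]'

```text
time_s: 1.6
tcp_pos: [0.4902, 0.2488, 0.2452]
eef_rot: [180.0, 0.0, 7.7]
contact_force: [0.6, -0.4, -0.4]
gripper_width: 0.0874
gripper_force: 0.0
```

```bash
python3 - <<'E'
from h import *
c=r.camera_info('wrist'); s=r.get_state(); cv2.imwrite('pics/w1.png',r.capture('wrist'))
np.save('w1.npy',c); print(s['tcp_pos'],s['eef_rot'],np.linalg.inv(c['view']).round(3).tolist())
for y in (-25,25):
  print(y,[proj(c,[.562+np.cos(.131)*x-np.sin(.131)*0,.254+np.sin(.131)*x,.084]).round().tolist() for x in (-.07,0,.07)])
  break
E
```

```text
[0.49021969 0.24880228 0.24519276] [1.79985173e+02 4.06043117e-02 7.70214645e+00] [[0.134, 0.96, 0.244, 0.555], [-0.991, 0.13, 0.034, 0.258], [0.001, -0.247, 0.969, 0.384], [0.0, 0.0, 0.0, 1.0]]
-25 [[[325.0, 187.0]], [[325.0, 106.0]], [[326.0, 16.0]]]
```

View pics/w1.png

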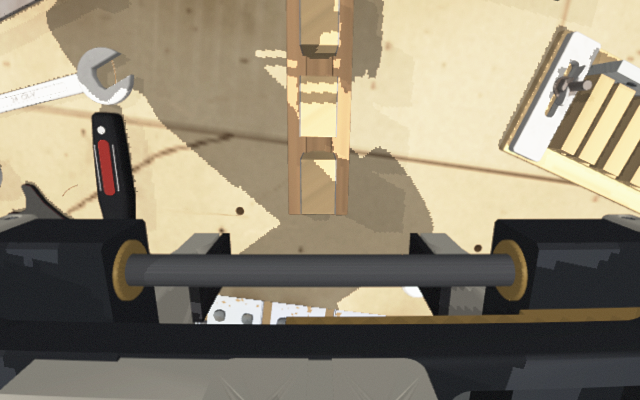

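In the wrist view the near offcut's top face runs from (301,155) to (337,214), centred at about (319,184). The batten runs nearly vertical at columns 288-350.

```bash
python3 - <<'E'
from h import *
c=np.load('w1.npy',allow_pickle=True).item()
for p,z in [((301,156),.084),((337,155),.084),((337,214),.084),((301,214),.084),((319,184.5),.084),((289,214),.028),((347,214),.028),((292,3),.028),((352,2),.028)]: print(p,(unproj(c,p,z)*1000).round(1))
E
```

```text
(301, 156) [516.9 269.   84. ]
(337, 155) [522. 238.  84.]
(337, 214) [468.9 230.1  84. ]
(301, 214) [464.5 262.6  84. ]
(319, 184.5) [493.9 250.   84. ]
(289, 214) [445.9 276.3  28. ]
(347, 214) [454.3 214.2  28. ]
(292, 3) [652.3 297.2  28. ]
(352, 2) [660.9 241.2  28. ]
```

Emit:
jog_arm --deltas '[[[1,0.3,0,-5,0],[1,0,0,-5,0],[1,0,0,-5,0],[1,0,0,-3,0],[-1,0,0,0,0],[-1,0,0,0,0],[-1,0,0,0,0],[-1,0,0,0,0]]]' --force 25

```text
time_s: 2.65
tcp_pos: [0.4939, 0.2496, 0.0668]
eef_rot: [-179.9, -0.1, 7.7]
contact_force: [0.2, 0.6, 0.1]
gripper_width: 0.0532
gripper_force: 0.0
```

Emit:
jog_arm --deltas '[[[-1,0,0,0,0],[-1,0,0,0,0],[-1,0,0,0,0],[-1,0,0,0,0]]]'

```text
time_s: 3.15
tcp_pos: [0.4936, 0.2491, 0.0658]
eef_rot: [-180.0, -0.0, 7.7]
contact_force: [-1.5, 0.9, 4.9]
gripper_width: 0.0317
gripper_force: 25.0
```

Emit:
jog_arm --deltas '[[[-1,0,0,2,0],[-1,0,0,5,0],[-1,0,0,5,0],[-1,0,0,5,0],[-1,-1,-4,1.5,-0.1],[-1,-1,-5,0,-0.1],[-1,-1,-5,0,-0.1],[-1,0,-5,0,-0.07]]]'

```text
time_s: 4.15
tcp_pos: [0.4624, 0.0575, 0.2505]
eef_rot: [-180.0, 0.0, -13.6]
contact_force: [0.8, 0.5, -0.8]
gripper_width: 0.0318
gripper_force: 25.0
```

Emit:
jog_arm --deltas '[[[-1,0,-5,0,0],[-1,0,-5,0,0],[-1,0,-4,0,0],[-1,0,0,0,0],[-1,0,0,0,0],[-1,0,0,0,0]]]'

```text
time_s: 4.9
tcp_pos: [0.4635, -0.0803, 0.2504]
eef_rot: [-180.0, 0.0, -13.4]
contact_force: [0.3, -0.2, -1.7]
gripper_width: 0.0314
gripper_force: 25.0
```

```bash
python3 - <<'E'
from h import *
c=r.camera_info('wrist'); s=r.get_state(); im=r.capture('wrist'); cv2.imwrite('pics/w2.png',cv2.resize(im,None,fx=1.25,fy=1.25,interpolation=cv2.INTER_CUBIC))
np.save('w2.npy',c); print(s['tcp_pos'],s['eef_rot'],s['contact_force'],s['gripper_width'])
E
```

```text
[ 0.46349971 -0.08026129  0.25044984] [-1.79996321e+02  1.01551874e-02 -1.33962418e+01] [ 0.31315693 -0.15159614 -1.65557278] 0.03138877072342691
```

View pics/w2.png

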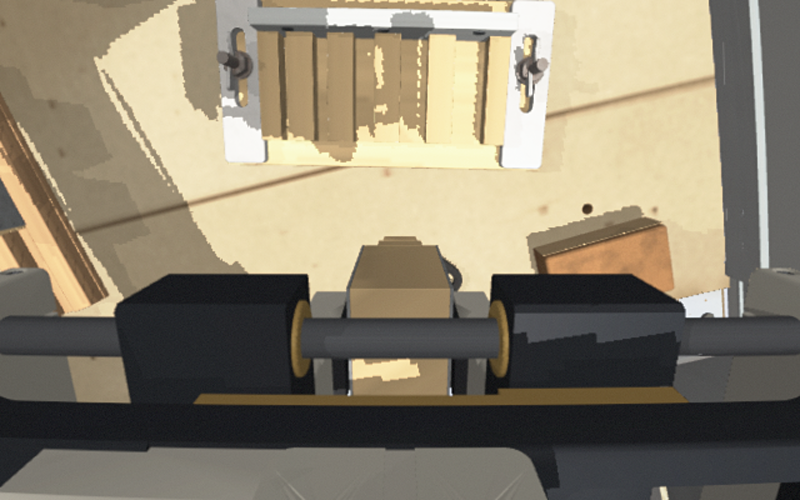

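The offcut's bottom shows a narrow strip at (381..420, 240) against a 71 px grey width, so the step is about 18 mm and the tongue about 15. The board's top face spans columns 262-505 and rows 30-145. I'll enlarge it.

```bash
python3 - <<'E'
from h import *
im=cv2.imread('pics/w2.png'); im=cv2.resize(im,(640,400),interpolation=cv2.INTER_AREA)
cv2.imwrite('pics/w2c.png',cv2.resize(im[0:140,170:450],(800,400),interpolation=cv2.INTER_CUBIC))
E
```

```text
(no output)
```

View pics/w2c.png

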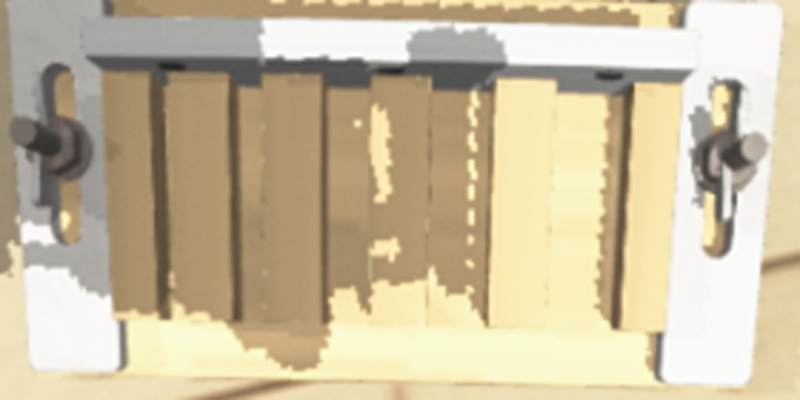

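```bash
cat > fit.py <<'E'
from h import *
from scipy.optimize import least_squares
c=np.load('w2.npy',allow_pickle=True).item()
ys=[96,80,74,54,43,23,7,-13,-34,-54,-80,-96]
F=[(114,317),(157,318),(172,319),(234,320),(268,322),(325,322),(370,323),(428,325),(489,326),(546,328),(618,330),(665,331)]
K=[(103,70),(152,72),(165,72),(228,74),(263,75),(323,77),(372,77),(430,79),(496,80),(556,81),(634,83),(685,82)]
uv=np.array(F+K)*.35+[170,0]
P=np.array([unproj(c,p,.04)[:2] for p in uv])
M=np.array([(-.04,y/1e3) for y in ys]+[(.04,y/1e3) for y in ys])
def T(q,m): a=q[2]; return m@np.array([[np.cos(a),np.sin(a)],[-np.sin(a),np.cos(a)]])+q[:2]
s=least_squares(lambda q:(T(q,M)-P).ravel(),[.568,-.093,-.24],loss='soft_l1',f_scale=.002)
q=s.x
if __name__=='__main__':
    print(q,np.degrees(q[2])); print(((T(q,M)-P)*1000).round(1).tolist())
    for n,y in zip('abcde',[77,48.5,15,-23.5,-67]): print(n,[T(q,np.array([x,y/1e3])).round(4).tolist() for x in (0,.01,.015)])
E
python3 fit.py
```

```text
[ 0.56858217 -0.09257186 -0.2558354 ] -14.658288543796008
[[-0.7, 0.7], [-0.8, -0.3], [-0.8, -1.2], [-0.5, 0.3], [0.2, 1.0], [-0.3, 0.8], [-0.4, 0.4], [-0.1, 0.4], [-0.2, 0.5], [-0.1, 0.3], [-0.3, -0.7], [-0.3, -0.3], [-0.0, 0.5], [0.4, 0.6], [-0.0, -1.0], [0.5, -0.3], [0.7, 0.1], [0.9, -0.2], [0.7, -0.0], [0.6, -1.0], [0.6, -0.2], [0.3, -0.4], [0.1, -0.6], [-0.5, 0.4]]
a [[0.5881, -0.0181], [0.5977, -0.0206], [0.6026, -0.0219]]
b [[0.5809, -0.0457], [0.5905, -0.0482], [0.5954, -0.0494]]
c [[0.5724, -0.0781], [0.5821, -0.0806], [0.5869, -0.0819]]
d [[0.5626, -0.1153], [0.5723, -0.1178], [0.5771, -0.1191]]
e [[0.5516, -0.1574], [0.5613, -0.1599], [0.5661, -0.1612]]
```

```bash
python3 - <<'E'
from h import *
c=np.load('w2.npy',allow_pickle=True).item()
a=np.radians(-13.4);t=np.array([.4635,-.0803]);R=np.array([[np.cos(a),-np.sin(a)],[np.sin(a),np.cos(a)]])
for z in (.2124+.056-0,.2124): print(z,[(proj(c,[*(t+R@[.025,y]),z])*1.25).round(1).tolist() for y in (.016,-.016)])
E
```

```text
0.2684 [[[346.2, 281.8]], [[454.1, 281.8]]]
0.2124 [[[362.1, 239.9]], [[437.8, 239.9]]]
```

Emit:
jog_arm --deltas '[[[-1,4,2,0,-0.022],[-1,4,2,0,0],[-1,4.5,2.2,0,0],[-1,0,0,-4,0],[-1,0,0,-5,0],[-1,0,0,-3.5,0],[-1,0,0,-1.5,0],[-1,0,0,0,0]]]'

```text
time_s: 5.95
tcp_pos: [0.5884, -0.0186, 0.1102]
eef_rot: [179.9, 0.1, -14.7]
contact_force: [-0.3, 0.1, -0.3]
gripper_width: 0.0319
gripper_force: 25.0
```

Emit:
jog_arm --deltas '[[[-1,0,0,-0.1,0],[-1,0,0,-0.1,0],[-1,0,0,-0.1,0]]]'

```text
time_s: 6.32
tcp_pos: [0.5889, -0.019, 0.1084]
eef_rot: [-180.0, -0.1, -14.7]
contact_force: [-0.8, 0.3, -1.2]
gripper_width: 0.0318
gripper_force: 25.0
```

Emit:
jog_arm --deltas '[[[-1,0,0,-0.3,0],[-1,0,0,-0.3,0],[-1,0,0,-0.2,0],[-1,0,0,-0.1,0],[-1,0,0,-0.1,0],[-1,0,0,-0.05,0]]]'

```text
time_s: 7.08
tcp_pos: [0.5885, -0.019, 0.097]
eef_rot: [180.0, 0.0, -14.7]
contact_force: [-0.3, 0.1, -0.8]
gripper_width: 0.0321
gripper_force: 25.0
```

Emit:
jog_arm --deltas '[[[-1,0,0,-0.05,0],[-1,0,0,-0.05,0],[-1,0,0,0,0]]]'

```text
time_s: 7.45
tcp_pos: [0.5885, -0.019, 0.0961]
eef_rot: [180.0, 0.0, -14.7]
contact_force: [0.4, -0.4, 0.3]
gripper_width: 0.0319
gripper_force: 25.0
```

Emit:
jog_arm --deltas '[[[-1,0,0,-0.05,0],[-1,0,0,-0.05,0],[-1,0,0,0,0]]]'

```text
time_s: 7.82
tcp_pos: [0.5885, -0.019, 0.0958]
eef_rot: [-180.0, -0.0, -14.7]
contact_force: [-3.2, 1.4, 6.1]
gripper_width: 0.032
gripper_force: 25.0
```

Contact is at z≈0.096, the refused height, and the arm is compliant at about 8 N/mm. I'll sweep lightly sideways to confirm.

Emit:
jog_arm --deltas '[[[-1,0.025,0.1,0,0],[-1,0.025,0.1,0,0],[-1,0,0,0,0],[-1,-0.025,-0.1,0,0],[-1,-0.025,-0.1,0,0],[-1,-0.025,-0.1,0,0],[-1,-0.025,-0.1,0,0],[-1,0,0,0,0]]]'

```text
time_s: 8.82
tcp_pos: [0.589, -0.0206, 0.0958]
eef_rot: [-179.9, -0.1, -14.7]
contact_force: [0.6, 2.7, 4.7]
gripper_width: 0.0317
gripper_force: 25.0
```

Emit:
jog_arm --deltas '[[[-1,0,0,0.5,0],[-1,-0.36,-1.28,0,0],[-1,-0.36,-1.27,0,0],[-1,0,0,0,0],[-1,0,0,-0.2,0],[-1,0,0,-0.15,0],[-1,0,0,-0.1,0],[-1,0,0,0,0]]]'

```text
time_s: 9.82
tcp_pos: [0.5808, -0.0463, 0.0958]
eef_rot: [180.0, -0.0, -14.7]
contact_force: [-0.1, 0.2, 3.2]
gripper_width: 0.0318
gripper_force: 25.0
```

Emit:
jog_arm --deltas '[[[-1,0.025,0.1,-0.04,0],[-1,0.025,0.1,0,0],[-1,0.012,0.05,0,0],[-1,0,0,0,0],[-1,-0.025,-0.1,0,0],[-1,-0.025,-0.1,0,0],[-1,0,0,0,0]]]'

```text
time_s: 10.7
tcp_pos: [0.5816, -0.0454, 0.0958]
eef_rot: [-179.9, -0.1, -14.7]
contact_force: [-0.7, 2.5, 5.1]
gripper_width: 0.032
gripper_force: 25.0
```

Emit:
jog_arm --deltas '[[[-1,-0.025,-0.1,0,0],[-1,-0.025,-0.1,0,0],[-1,0,0,0,0]]]'

```text
time_s: 11.08
tcp_pos: [0.5814, -0.0476, 0.0958]
eef_rot: [-179.9, -0.1, -14.7]
contact_force: [0.7, 2.8, 5.3]
gripper_width: 0.0318
gripper_force: 25.0
```

Emit:
jog_arm --deltas '[[[-1,0,0,0.5,0],[-1,-0.45,-1.52,0,0],[-1,-0.45,-1.52,0,0],[-1,0,0,0,0],[-1,0,0,-0.2,0],[-1,0,0,-0.15,0],[-1,0,0,-0.1,0],[-1,0,0,0,0]]]'

```text
time_s: 12.08
tcp_pos: [0.5714, -0.0782, 0.0958]
eef_rot: [180.0, 0.0, -14.7]
contact_force: [-1.3, 0.3, 1.8]
gripper_width: 0.0323
gripper_force: 25.0
```

Emit:
jog_arm --deltas '[[[-1,0,0,-0.05,0],[-1,0,0,0,0]]]'

```text
time_s: 12.32
tcp_pos: [0.5715, -0.0783, 0.0957]
eef_rot: [-180.0, -0.0, -14.7]
contact_force: [-2.4, 0.8, 6.0]
gripper_width: 0.0319
gripper_force: 25.0
```

Emit:
jog_arm --deltas '[[[-1,0.012,0.05,0,0],[-1,0.012,0.05,0,0],[-1,0,0,0,0]]]'

```text
time_s: 12.7
tcp_pos: [0.5717, -0.0771, 0.0949]
eef_rot: [-180.0, -0.0, -14.7]
contact_force: [0.5, 0.2, -1.4]
gripper_width: 0.0316
gripper_force: 25.0
```

Emit:
jog_arm --deltas '[[[-1,0.012,0.05,0,0],[-1,0.012,0.05,0,0],[-1,0,0,0,0]]]'

```text
time_s: 13.08
tcp_pos: [0.5717, -0.0767, 0.0949]
eef_rot: [180.0, 0.0, -14.7]
contact_force: [0.8, -2.8, -1.5]
gripper_width: 0.0321
gripper_force: 25.0
```

The tongue slipped into groove c: z fell to 0.0949, the vertical force vanished and there's now a side wall contact. I'll back off 0.6 mm and lower gently.

Emit:
jog_arm --deltas '[[[-1,-0.02,-0.07,0,0],[-1,0,0,-0.1,0],[-1,0,0,-0.1,0],[-1,0,0,-0.1,0],[-1,0,0,0,0]]]'

```text
time_s: 13.7
tcp_pos: [0.5716, -0.0771, 0.0921]
eef_rot: [180.0, 0.0, -14.7]
contact_force: [1.0, 0.2, -0.8]
gripper_width: 0.0318
gripper_force: 25.0
```

Emit:
jog_arm --deltas '[[[-1,0,0,-0.1,0],[-1,0,0,-0.1,0],[-1,0,0,-0.1,0],[-1,0,0,-0.1,0],[-1,0,0,-0.05,0],[-1,0,0,-0.05,0],[-1,0,0,-0.05,0],[-1,0,0,0,0]]]'

```text
time_s: 14.7
tcp_pos: [0.5717, -0.0771, 0.0868]
eef_rot: [180.0, -0.0, -14.7]
contact_force: [-0.7, 0.5, 1.6]
gripper_width: 0.0321
gripper_force: 25.0
```

Emit:
jog_arm --deltas '[[[-1,0.193,-0.051,0,0],[-1,0.193,-0.051,0,0],[-1,0.193,-0.051,0,0],[-1,0.193,-0.051,0,0],[-1,0.193,-0.051,0,0],[-1,0.145,-0.038,0,0],[-1,0.097,-0.025,0,0],[-1,0,0,0,0]]]'

```text
time_s: 15.7
tcp_pos: [0.5835, -0.0804, 0.0868]
eef_rot: [180.0, 0.0, -14.7]
contact_force: [-4.1, 1.3, 5.7]
gripper_width: 0.0321
gripper_force: 25.0
```

Emit:
jog_arm --deltas '[[[-1,0.06,-0.015,0,0],[-1,0.06,-0.015,0,0],[-1,0.06,-0.015,0,0],[-1,0.06,-0.015,0,0],[-1,0,0,0,0]]]'

```text
time_s: 16.32
tcp_pos: [0.5857, -0.0811, 0.0868]
eef_rot: [180.0, 0.1, -14.7]
contact_force: [-4.8, 1.4, 6.8]
gripper_width: 0.0321
gripper_force: 25.0
```

Emit:
jog_arm --deltas '[[[-1,0,0,0.04,0],[-1,0.06,-0.015,0,0],[-1,0.06,-0.015,0,0],[-1,0.06,-0.015,0,0],[-1,0.06,-0.015,0,0],[-1,0,0,0,0]]]'

```text
time_s: 17.08
tcp_pos: [0.5886, -0.0815, 0.087]
eef_rot: [180.0, -0.0, -14.7]
contact_force: [1.1, 0.6, -0.8]
gripper_width: 0.0317
gripper_force: 25.0
```

Emit:
jog_arm --deltas '[[[-1,0.06,-0.015,0,0],[-1,0.06,-0.015,0,0],[-1,0.06,-0.015,0,0],[-1,0,0,0,0]]]'

```text
time_s: 17.58
tcp_pos: [0.5893, -0.0818, 0.0869]
eef_rot: [180.0, 0.1, -14.7]
contact_force: [-5.0, 3.0, 3.6]
gripper_width: 0.0321
gripper_force: 25.0
```

Emit:
jog_arm --deltas '[[[-1,0.05,-0.013,0,0],[-1,0,0,0,0]]]'

```text
time_s: 17.82
tcp_pos: [0.5893, -0.0818, 0.0869]
eef_rot: [180.0, 0.2, -14.7]
contact_force: [-6.6, 3.0, 4.2]
gripper_width: 0.0319
gripper_force: 25.0
```

Emit:
jog_arm --deltas '[[[-1,-0.1,0.026,-0.03,0],[-1,0,0,0,0],[0.3,0,0,0,0],[0.3,0,0,0,0],[0.3,0,0,0,0],[0.3,0,0,0,0]]]'

```text
time_s: 18.58
tcp_pos: [0.59, -0.0818, 0.0867]
eef_rot: [-180.0, -0.0, -14.7]
contact_force: [-1.6, -0.5, -0.7]
gripper_width: 0.0567
gripper_force: 0.0
```

Emit:
jog_arm --deltas '[[[0.3,0,0,2,0],[0.3,0,0,4,0],[0.3,0,0,5,0],[0.3,-4,0,5,0],[0.3,-5,0,0,0],[0.3,-3,0,0,0],[0.3,0,0,0,0]]]'

```text
time_s: 19.45
tcp_pos: [0.4692, -0.0819, 0.2465]
eef_rot: [-179.9, -0.1, -14.7]
contact_force: [0.6, 0.4, -0.0]
gripper_width: 0.057
gripper_force: 0.0
```

```bash
python3 - <<'E'
from h import *
from fit import q,T
s=r.get_state(); print(s['tcp_pos'],s['gripper_width'],s['time_s'])
c=r.camera_info('wrist'); im=r.capture('wrist'); t=r.capture('side')
for x in (-.01,.04): print([proj(c,[*T(q,np.array([x,.015+y])),.105]).round(1).tolist() for y in (.016,-.016)])
a=cv2.resize(im[0:250,150:490],(800,588),interpolation=cv2.INTER_CUBIC)
cv2.imwrite('pics/e1.png',a); cv2.imwrite('pics/e2.png',cv2.resize(t[165:305,240:400],None,fx=4,fy=4,interpolation=cv2.INTER_CUBIC))
E
```

```text
[ 0.46924244 -0.08190669  0.24646023] 0.056993854068291626 19.45
[[[261.1, 83.0]], [[302.1, 82.8]]]
[[[258.7, 13.5]], [[301.4, 13.3]]]
```

View pics/e1.png

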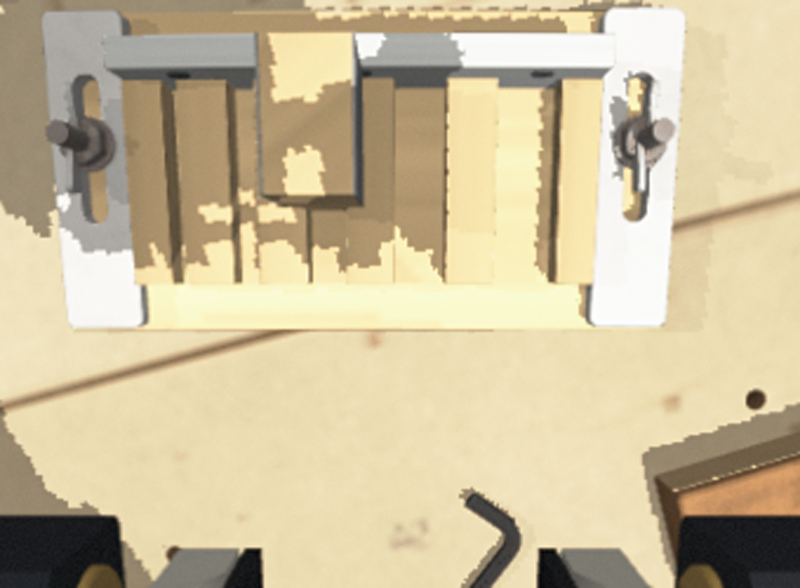

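View pics/e2.png

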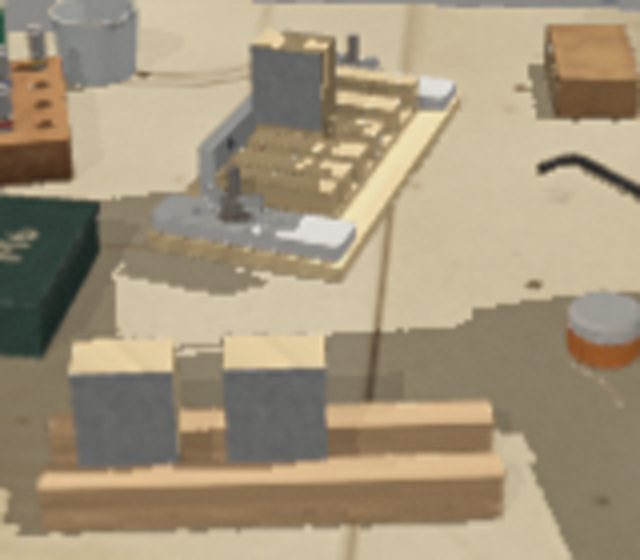

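The offcut stands in groove c. Its top corners in the crop, (262,194) and (357,194), match the predicted home pose at the stop within 0.5 px. The other two offcuts still stand in the batten.

```bash
python3 -c "
from plant import r
print(r.close_job())"
```

```text
the job is handed in; nothing more can be done
None
```

The near offcut is in groove c (16 mm) with its tongue home and its end against the back stop; grooves a and b refused it, the highest force I read was about 8 N, and I let go and handed the job in at about 19.5 s (no verdict was returned).

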